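# Set test tweezers to the gap mark for a zero reading

### The job

Switch the bench meter on with its toggle, then pick up the sprung test tweezers from their stand, lift them about 10 cm clear, and squeeze them until their tips are 12 mm apart, in line with the ends of the 12 mm gap mark between them, never pinching the tips nearly shut. Hold that gap steady for at least two seconds and finish still holding the tweezers up at the mark, so that the meter can take its zero. Leave the multimeter, the spool and the jar where they are.

Things in the scene. Friction and masses are not known exactly. Their poses are not given: they have to be found in the camera images.
- meter: Grey bench meter, a fixed case 170 (x) x 150 (y) x 60 mm high; it stands either to the left or to the right of the robot's centre line, turned up to 0.4 rad. Origin: centre of its underside. Its -x side is the black front with the green display; the power toggle stands at the middle of its flat top.
- power (a joint): Toggle angle in rad: 0 = off (leans 0.5 rad from upright to the meter's front, -x), 1.0 = on (leans 0.5 rad to its rear, +x). Its weighted ball makes it tip over to the end on whichever side of upright (0.5) it is; under 1 N at the ball moves it. On means above 0.85.
- power_tip (a point): Centre of the steel ball (16 mm diameter) at the end of the toggle's 9 mm round lever, 52 mm from the hinge axis; about 114 mm above the table when on or off, 120 mm when upright.
- power_hinge (a point): Point on the toggle's hinge axis, 68 mm above the table at the middle of the meter's top; the axis runs along the meter's y. A steel plate 46 x 34 mm round it rises 65 mm above the table, a 10 mm radius collar to 72 mm.
- stand: Fixed low stand of the tweezers: base plate 190 x 55 x 10 mm, rear saddle (33 to 36 mm wide, lips 4 mm above its top) and thin front post (8 mm square), both 45 mm high. Origin: underside of the plate, below the midpoint between the tweezers' grips when they lie in it; +x towards the tips. It is on the other side of the centre line from the meter, turned up to 0.5 rad.
- tweezers: Loose sprung tweezers, 170 mm long, about 80 g, lying flat in the stand with the underside 45 mm above the table, their two steel legs spread sideways from a grey rear block. Origin: on the underside, midway between the two black rubber grips, near the balance point; +x towards the tips, z up; the legs close along y.
- leg_l (a joint): Inward turn of the leg on the +y side, rad: 0 = free (open), 0.10 = stop. Each leg is hinged 95 mm behind the origin and 8 mm to its side, and is 150 mm long from hinge to tip. Tip gap in mm = 33 - 150 x (leg_l + leg_r); both at 0.07 give 12 mm.
- leg_r (a joint): The same for the leg on the -y side.
- tip_l (a point): Inner edge of the +y leg's tip, 55 mm ahead of and 11 mm above the tweezers' origin; the tip gap is the distance from tip_l to tip_r: 33 mm when free, 3 mm at the stops, 12 mm wanted.
- tip_r (a point): The same on the -y leg.
- grips (a point): Midpoint between the two grips, 11 mm above the tweezers' origin. The grips are flat black pads 34 mm long (x), 18 mm high: 49 mm over both when free, 36 mm (and parallel) when the tip gap is 12 mm. The tip gap changes 1.58 mm per mm over the grips. The spring pushes on each finger with 3 N when free, about 6 N at a 12 mm gap, 7.5 N at the stop.
- gap_mark (a point): Centre of the gap mark: a flat steel crossbar 12 mm wide (y), 8 mm long (x), 4 mm thick, just below the tips, 53 mm ahead of the tweezers' origin, at the end of a thin fixed tongue that runs between the legs. At the wanted gap the inner edges of the tips, seen from above, line up with its two ends.
- multimeter: Bystander: yellow and black hand multimeter lying flat, 150 (x) x 74 x 37 mm. Origin: centre of its underside.
- spool: Bystander: metal solder spool standing on its flange, 54 mm diameter, 38 mm high. Origin: centre of its underside.
- jar: Bystander: small clear jar with a white cap, 56 mm diameter, 70 mm high. Origin: centre of its underside.
Things that resemble listed ones, but are neither listed nor needed, are in the scene too. There is more than one size of the meter; the job needs the middle-sized.

How it is judged:
On the way, in this order (a step that is already met when the one before it is completed fails the run):
1. the meter's toggle is flipped on while the tweezers still lie in the stand (value of joint power above 0.85 rad and height (world z) of tweezers below 0.06 m), for 0.2 s.
2. the tweezers are held up in the fingers, clear of the stand, with the tip gap at the mark (12 mm, within 2.5 mm) for 2 s (value of joint power above 0.85 rad and distance between tip_l and tip_r between 0.0095 and 0.0145 m and height (world z) of tweezers above 0.095 m and contact force between tweezers and the fingers above 1 N and contact force between tweezers and stand below 0.1 N and contact force between tweezers and meter below 0.1 N), for 2 s.
At the end, for the whole second after the job is handed in: The toggle is on (above 0.85 rad); the fingers hold the tweezers with their underside over 95 mm above the table, nothing else carrying them, and the tip gap is 12 mm within 2.5 mm and stays there; the multimeter, spool and jar are within 20 mm of where they were (all of step 2 and distance of each of multimeter, spool, jar from where it was at the start of the episode below 0.02 m); the arm keeps its last pose, push and grip.
It fails at once if the tips are pinched nearly shut (gap under 5 mm) (distance between tip_l and tip_r below 0.005 m).
It fails at once if the multimeter, spool or jar is pushed more than 20 mm (distance of any of multimeter, spool, jar from where it was at the start of the episode above 0.02 m).
It also fails if it takes over 54 s, if anything falls off the work surface, if the arm or the gripper's body presses on something with over 40 N, if the wrist force passes 120 N, or if a joint passes its speed limit or range.

### The arm

A 6-joint arm with a two-finger parallel gripper is mounted at the origin on the work surface. World frame = base frame: x ahead of the robot, y to its left, z up, the work surface at z = 0. Lengths are in m, angles in rad, forces in N, time in s.
With the tool pointing down it reaches from about 0.275 to 1 m from the base axis. Payload 8.4 kg.
Tool frame: the origin (TCP) lies where the fingers leave the gripper's body, on its centre line; the fingertips stand tips_ahead ahead of it and the grasp point (between the pads) lies 54 mm ahead of it (tips_ahead is the distance from the TCP to the fingertips, in m); z points along the fingers, y is the line along which they close (so a half turn about z gives the same grasp; the last joint's range is limited). The gripper opens to 85 mm and grips with 20 to 120 N. Pads are 22 mm wide; open, the fingers measure 114 mm over their backs; the gripper's body (76 mm by 85 mm) begins 54 mm behind the grasp point. The pads swing forward as they close: fully open they stand 13 mm farther back than shut.
Start: joints at [1.245, 0.353, 1.633, -0, 1.155, -0.002], TCP at [0.199, 0.593, 0.304] pointing down, gripper open.
Joint ranges: [-2.63, 2.63], [-0.92, 2.1], [0.06, 2.66], [-1.3, 4.44], [0, 2.69], [-3.02, 3.02]. Speed limits (rad/s): [2.22, 2.22, 2.79, 3.14, 3.14, 3.14].

### API

Orientations are given as a rotation vector (axis times angle).
In Python, from plant import observe, snapshot, sign_off, tips_ahead gives the robot as it stands.
- The arm moves only by the tool jog_arm, never from a script. Its argument "motion" is a list that holds one entry, the list of rows, each a list of 6 numbers: the shift along the tool's x, y, z in units of 250 mm (1.0 is 250 mm), then the turn, a rotation vector about the tool's x, y, z in units of 90 degrees (1.0 is 90 degrees). In form: [[[x, y, z, wx, wy, wz], ...]]. A call has 1 to 20 rows; each row is the pose to reach, as a shift and turn from the pose commanded when the call began, along the tool's axes at that moment; what a row does not reach only later rows make up. A row lasts 1/8 s, in which the tool goes at most 62.5 mm and 10.7 degrees, less where a joint would pass 70% of its speed; a pose out of reach is approached as far as the arm can. A call with a number of a shift or a turn outside -1 to 1 is refused whole. A call with a gripper value outside its range is refused whole. "claw" is the finger opening in mm, from 0 to 85.4, set as the call begins (left out, the last holds). The fingers move at their own pace and stop on an object; the grip force is fixed at half the most. Time passes only in rows, so rows that repeat a pose let the fingers close. It gives the time, the measured TCP pose, the force, the opening and the grip force at its end, in the units of the state.
- observe(): the state, without advancing time (a new reading comes with each control period).
- snapshot(name): name is "scene" or "top" or "wrist"; returns a dict with "image" (480x640x3 uint8, blue, green, red), "camera_matrix" (3x3 intrinsics, pixels), "R" (3x3) and "t" (3): a world point X has camera coordinates R X + t; the wrist camera has in their place "tool_from_camera" (4x4, takes a point from camera to tool coordinates, whose origin is the TCP and whose axes are the flange's). Camera axes: x right, y down, z forward; pixel columns grow to the right and rows downward; lengths in m; the calibration is good to about 2 mm. A picture is of the moment at which its call begins: read the wrist's pose just before it. There is no depth.
- sign_off(): hands the job in; it is judged then, once.
The state is a dict: "time": time; "q": joint angles; "qd": joint speeds; "joint_torque": joint torques, N m; "ee_pos": TCP position; "orientation": TCP orientation; "force": force on the tool from outside, world axes, zero at the start; "torque": the same for the moment, N m; "grip_width": finger opening in m; "gripper_force": force on a finger pad.
Only numpy, scipy, OpenCV 4.12 (cv2) and the standard library are available. Lean on these libraries where they do the work, as an engineer would, in place of code of your own. Each camera call takes 0.05 s, during which the arm holds its last target. There are 200 camera calls.

## Working session

There is one attempt and no reset: what is moved stays moved. The work goes in short steps, Python scripts to look and compute and a tool call to move; the robot and the scene stay as the last step left them, time stands still between calls to the robot, and variables do not carry over. Pictures are saved under pics/ and viewed, at most 10 in all, crops included, and the job is handed in when it is done.

Besides the shell and the picture viewer there is one more tool, called after ">>>" as name(argument=value, ...) on one line, values as JSON. jog_arm: Moves the arm, as the interface text tells. Shifts and turns lie within -1 to 1; 1 stands for 250 mm of shift or 90 degrees of turn. Its arguments: {"type":"object","properties":{"motion":{"type":"array"},"claw":{"type":"number"}},"required":["motion"]}

```bash
mkdir -p pics && ls && python3 - <<'E'
from plant import observe, snapshot, tips_ahead
import cv2,numpy as np,pickle
s=observe();print({k:np.round(v,4) for k,v in s.items()}); print(tips_ahead if not callable(tips_ahead) else tips_ahead())
d={}
for n in("scene","top","wrist"):
    d[n]=snapshot(n);cv2.imwrite(f"pics/{n}0.png",d[n]["image"])
    print(n,{k:np.round(v,3).tolist() for k,v in d[n].items() if k!="image"})
pickle.dump(d,open("d0.pkl","wb"))
E
```

```text
pics
{'time': np.float64(0.0), 'q': array([ 1.2446,  0.3537,  1.6341, -0.    ,  1.1552, -0.0024]), 'qd': array([ 0.0005, -0.0004,  0.0016, -0.0004, -0.    ,  0.0001]), 'joint_torque': array([ 1.00000e-04, -6.05255e+01, -3.42082e+01,  0.00000e+00,
        9.10000e-03, -0.00000e+00]), 'ee_pos': array([0.1987, 0.5922, 0.3032]), 'orientation': array([-5.0640e-01, -3.1003e+00,  2.2000e-03]), 'force': array([-0.058 ,  0.6211,  0.4426]), 'torque': array([-0.0593,  0.0302, -0.0105]), 'gripper_force': np.float64(0.0), 'grip_width': np.float64(0.0854)}
0.0726
scene {'camera_matrix': [[517.018, 0.0, 322.511], [0.0, 517.018, 238.7], [0.0, 0.0, 1.0]], 'R': [[0.492, 0.871, -0.01], [0.556, -0.323, -0.766], [-0.67, 0.371, -0.643]], 't': [-0.198, -0.234, 1.525]}
top {'camera_matrix': [[519.558, 0.0, 313.493], [0.0, 519.558, 243.412], [0.0, 0.0, 1.0]], 'R': [[-0.026, -1.0, 0.004], [-0.987, 0.025, -0.157], [0.157, -0.008, -0.988]], 't': [-0.076, 0.51, 1.082]}
wrist {'camera_matrix': [[392.936, 0.0, 320.674], [0.0, 392.936, 235.626], [0.0, 0.0, 1.0]], 'tool_from_camera': [[-0.0, -0.965, -0.261, 0.065], [1.0, -0.0, -0.0, -0.001], [0.0, -0.261, 0.965, -0.07], [0.0, 0.0, 0.0, 1.0]]}
```

View pics/top0.png

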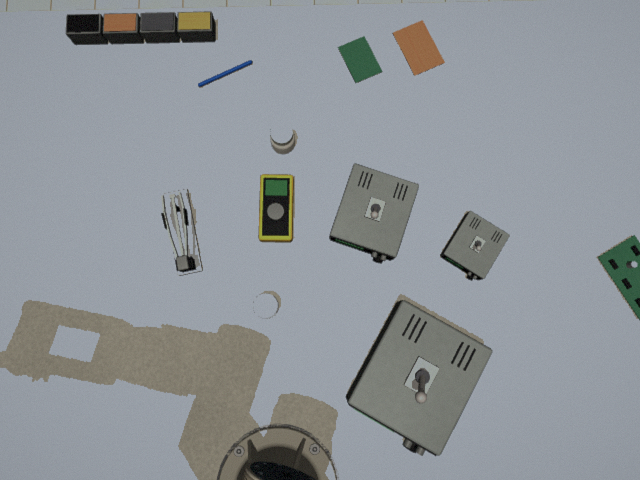

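View pics/scene0.png

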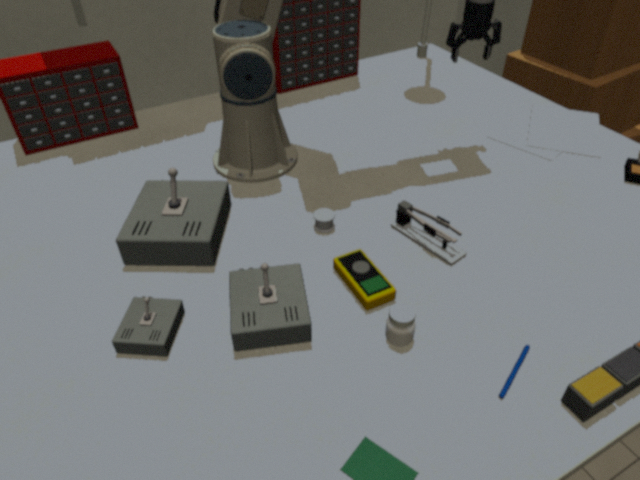

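The top view shows three meters: large at (420,378), middle at (375,212) and small at (475,245). The middle one should be the 170x150 mm case, so I'll check its size. Its vents (rear, +x) point up the image. The tweezers are at (180,230), with the rear block at (184,262) and the tips up-image.

```bash
cat > h.py <<'E'
import numpy as np,cv2,pickle
from scipy.spatial.transform import Rotation as Ro
def cam(s,st=None):
    K=np.array(s["camera_matrix"])
    if "R" in s: R=np.array(s["R"]);t=np.array(s["t"]);return K,R.T,-R.T@t
    T=np.array(s["tool_from_camera"]);Rt=Ro.from_rotvec(st["orientation"]).as_matrix()
    return K,Rt@T[:3,:3],Rt@T[:3,3]+st["ee_pos"]
def plane(c,uv,z):
    K,R,o=c;uv=np.atleast_2d(np.array(uv,float));d=(R@np.linalg.inv(K)@np.c_[uv,np.ones(len(uv))].T).T
    return o+d*((z-o[2])/d[:,2])[:,None]
def proj(c,X):
    K,R,o=c;p=(K@R.T@(np.atleast_2d(X)-o).T).T;return p[:,:2]/p[:,2:]
E
python3 - <<'E'
from h import *
d=pickle.load(open("d0.pkl","rb"));c=cam(d["top"]);im=d["top"]["image"]
hsv=cv2.cvtColor(im,cv2.COLOR_BGR2HSV)
print(hsv[240,360],hsv[185,375],hsv[100,300])
m=cv2.inRange(im,(70,70,70),(150,150,150))
m=cv2.morphologyEx(m,cv2.MORPH_OPEN,np.ones((3,3)))
for k in cv2.findContours(m,cv2.RETR_EXTERNAL,cv2.CHAIN_APPROX_NONE)[0]:
    if cv2.contourArea(k)<500: continue
    P=plane(c,k[:,0],.06)[:,:2]*1000
    print(cv2.boundingRect(k),cv2.minAreaRect(P.astype(np.float32)))
a=cv2.resize(im[150:290,140:220],None,fx=4,fy=4,interpolation=cv2.INTER_CUBIC)
b=cv2.resize(im[150:290,325:425],None,fx=4,fy=4,interpolation=cv2.INTER_CUBIC)
cv2.imwrite("pics/crop1.png",np.hstack([a,b]))
E
```

```text
[ 38  16 126] [ 38  17 118] [108  27 167]
(0, 300, 338, 180) ((203.8457489013672, 218.9783172607422), (700.166748046875, 307.4478759765625), 81.74481964111328)
(349, 295, 144, 161) ((231.86126708984375, -297.92523193359375), (222.4105682373047, 250.3459930419922), 59.0684700012207)
(445, 211, 65, 67) ((495.25567626953125, -435.8297119140625), (99.72891235351562, 112.92237091064453), 55.75996398925781)
(330, 163, 89, 94) ((576.441162109375, -221.61627197265625), (151.0894012451172, 169.18153381347656), 69.74874877929688)
```

View pics/crop1.png

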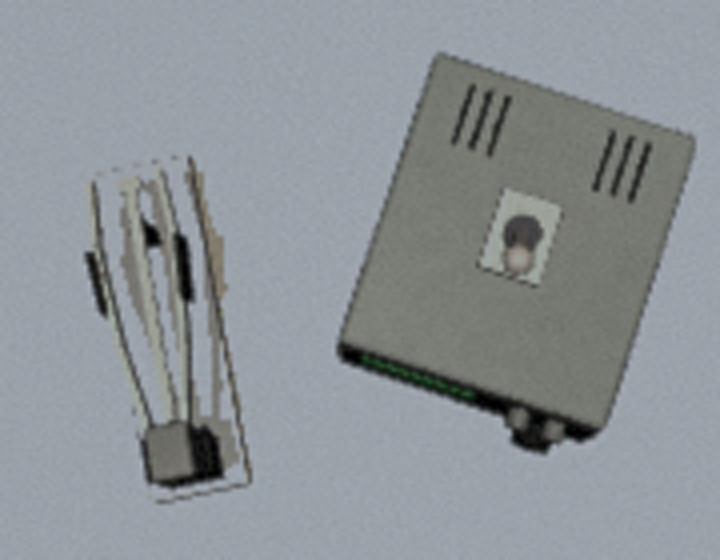

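The middle meter, crop (515,245), measures 151x169 mm, matching the description. Its display side faces the robot, the ball leans to the front, and the yaw is about -20°. In the same crop, the tweezers' pads are at (96,283) and (185,268), and the stand plate corners are at (92,180), (190,157), (250,482) and (157,502).

```bash
python3 - <<'E'
from h import *
d=pickle.load(open("d0.pkl","rb"));c=cam(d["top"])
f=lambda p:np.array(p)/4.+[140-.375,150-.375]
P=plane(c,f([(92,180),(190,157),(250,482),(157,502)]),.01);print(P.round(4))
fr=(P[0]+P[1])/2;re=(P[2]+P[3])/2;dd=fr-re
print("len",np.linalg.norm(dd),"yaw",np.degrees(np.arctan2(dd[1],dd[0])),"ctr",(fr+re)/2)
G=plane(c,f([(96,283),(185,268)]),.056);print("grips",G.round(4),G.mean(0).round(4))
B=plane(c,f([(170,455)]),.067);print("block",B)
from plant import observe
s=observe();R=Ro.from_rotvec(s["orientation"]).as_matrix();print(R.round(3))
# ball: f offset crop2
b=lambda p:np.array(p)/4.+[325-80-.375,150-.375]
print("ball",plane(c,b([(517,258)]),.1136))
E
```

```text
[[0.6325 0.2475 0.01  ]
 [0.6445 0.1926 0.01  ]
 [0.4594 0.1573 0.01  ]
 [0.4497 0.2083 0.01  ]]
len 0.187652351936478 yaw 11.456130016363048 ctr [0.54652429 0.20143659 0.01      ]
grips [[0.5635 0.231  0.056 ]
 [0.5706 0.1835 0.056 ]] [0.567  0.2073 0.056 ]
block [[0.46832298 0.18741927 0.067     ]]
[[-0.948  0.318 -0.   ]
 [ 0.318  0.948 -0.001]
 [-0.    -0.001 -1.   ]]
ball [[ 0.55372236 -0.21289768  0.1136    ]]
```

>>> jog_arm(motion=[[[-0.716,-0.865,0,0,0,0],[-0.716,-0.865,0,0,0,0],[-0.716,-0.865,0,0,0,0],[-0.716,-0.865,0,0,0,0],[-0.716,-0.865,0,0,0,0]]], claw=0)

```text
time: 0.78
ee_pos: [0.3, 0.3279, 0.3037]
orientation: [-0.509, -3.1, 0.001]
force: [0.4, -0.0, 0.5]
grip_width: -0.0
gripper_force: 0.0
```

>>> jog_arm(motion=[[[-0.716,-0.865,0,0,0,0],[-0.716,-0.865,0,0,0,0],[-0.716,-0.865,0,0,0,0],[-0.716,-0.865,0,0,0,0],[-0.716,-0.865,0,0,0,0]]])

```text
time: 1.4
ee_pos: [0.4011, 0.066, 0.304]
orientation: [0.51, 3.099, -0.0]
force: [0.1, 0.0, 0.8]
grip_width: 0.0004
gripper_force: 0.0
```

>>> jog_arm(motion=[[[-0.716,-0.865,0,0,0,0],[-0.716,-0.865,0,0,0,0],[-0.716,-0.865,0,0,0,0],[-0.716,-0.865,0,0,0,0],[-0.716,-0.865,0,0,0,0],[-0.716,-0.865,0,0,0,0]]])

```text
time: 2.15
ee_pos: [0.5018, -0.1952, 0.3034]
orientation: [-0.511, -3.099, 0.0]
force: [-1.0, 0.6, -0.9]
grip_width: 0.0
gripper_force: 0.0
```

```bash
python3 - <<'E'
from h import *
import plant
s=plant.observe();R=Ro.from_rotvec(s["orientation"]).as_matrix();print(s["time"],s["ee_pos"],s["q"].round(2),s["grip_width"],plant.tips_ahead);print(R.round(3))
for g in([.5017,-.194,.1726],[.5537,-.2129,.1726],[.576,-.2216,.1726]): print((R.T@(np.array(g)-s["ee_pos"])/.25).round(3))
E
```

```text
2.15 [ 0.5018315  -0.19522539  0.30342314] [-0.37  0.22  1.82 -0.    1.1  -1.62] 4.445496810244884e-05 0.0726
[[-0.947  0.321 -0.   ]
 [ 0.321  0.947 -0.   ]
 [ 0.    -0.    -1.   ]]
[0.002 0.005 0.523]
[-0.219 -0.     0.523]
[-0.315 -0.005  0.523]
```

>>> jog_arm(motion=[[[0,0,0.2,0,0,0],[0,0,0.4,0,0,0],[0,0,0.52,0,0,0],[0,0,0.52,0,0,0],[-0.06,0,0.52,0,0,0],[-0.12,0,0.52,0,0,0],[-0.16,0,0.52,0,0,0],[-0.2,0,0.52,0,0,0],[-0.23,0,0.52,0,0,0],[-0.26,0,0.52,0,0,0],[-0.29,0,0.52,0,0,0],[-0.31,0,0.52,0,0,0],[-0.31,0,0.52,0,0,0],[-0.31,0,0.52,0,0,0],[-0.15,0,0.52,0,0,0],[0,0,0.52,0,0,0],[0,0,0.27,0,0,0],[0,0,0.02,0,0,0],[0,0,0,0,0,0]]])

```text
time: 4.53
ee_pos: [0.5032, -0.194, 0.3089]
orientation: [0.505, 3.092, -0.003]
force: [0.4, 0.0, 0.2]
grip_width: -0.0003
gripper_force: 0.0
```

```bash
python3 - <<'E'
from h import *
import plant
d={};d["top"]=plant.snapshot("top");d["scene"]=plant.snapshot("scene");pickle.dump(d,open("d1.pkl","wb"))
c=cam(d["top"]);im=d["top"]["image"]
on=[.5765+.0234,-.2216-.0086,.1136];print(proj(c,on),proj(c,[.5531,-.213,.1136]))
c2=cam(d["scene"]);u=proj(c2,[.5765,-.2216,.09])[0].astype(int);print(u)
a=cv2.resize(im[170:250,330:420],(540,480),interpolation=cv2.INTER_CUBIC)
b=cv2.resize(d["scene"]["image"][u[1]-50:u[1]+30,u[0]-20:u[0]+20],(240,480),interpolation=cv2.INTER_CUBIC)
cv2.imwrite("pics/tog.png",np.hstack([a,b]))
s=plant.observe();print(s["ee_pos"],s["q"].round(2));R=Ro.from_rotvec(s["orientation"]).as_matrix()
print(R.T@(np.array([.567,.207,.30])-s["ee_pos"])/.25)
E
```

```text
[[381.31033538 191.90211913]] [[373.93853531 214.42264025]]
[266 284]
[ 0.50156517 -0.19336822  0.30485388] [-0.37  0.22  1.82  0.    1.1  -1.62]
[0.26140933 1.60153497 0.01872833]
```

View pics/tog.png

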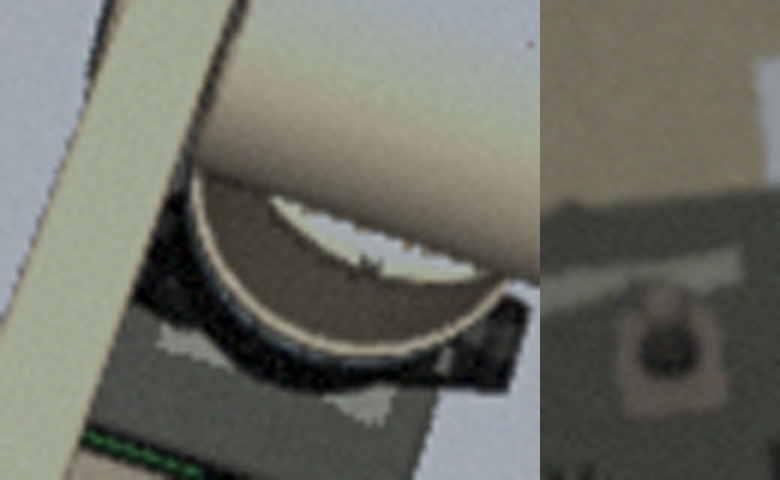

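The ball is at crop (665,350), on the camera side of the hinge, so it seems flipped. I'll confirm it with the arm out of the way.

>>> jog_arm(motion=[[[0.13,0.8,0.01,0,0,0],[0.13,0.8,0.01,0,0,0],[0.13,0.8,0.01,0,0,0],[0.13,0.8,0.01,0,0,0]]], claw=85)

```text
time: 5.12
ee_pos: [0.5336, 0.0096, 0.2992]
orientation: [-0.501, -3.098, 0.0]
force: [0.1, -1.2, -1.0]
grip_width: 0.0719
gripper_force: 0.0
```

>>> jog_arm(motion=[[[0.13,0.8,0.01,0,0,-0.336],[0.13,0.8,0.01,0,0,-0.336],[0.13,0.8,0.01,0,0,-0.336],[0.13,0.8,0.01,0,0,-0.336],[0.13,0.8,0.01,0,0,-0.336],[0.13,0.8,0.01,0,0,-0.336]]])

```text
time: 5.88
ee_pos: [0.5668, 0.2047, 0.2982]
orientation: [0.317, -3.124, 0.002]
force: [-0.6, 0.2, 0.3]
grip_width: 0.0851
gripper_force: 0.0
```

```bash
python3 - <<'E'
from h import *
import plant
s=plant.observe();w=plant.snapshot("wrist");t=plant.snapshot("top");sc=plant.snapshot("scene")
pickle.dump((s,w,t,sc),open("d2.pkl","wb"))
print(s["time"],s["ee_pos"],s["q"].round(2),s["grip_width"])
for z in(cam(t),cam(sc)): print(proj(z,[[.5999,-.2302,.1136],[.5531,-.213,.1136]]).round(1))
c=cam(w,s);print(proj(c,[[.567,.207,.056],[.468,.187,.067]]))
a=cv2.resize(t["image"][170:250,340:410],(210,240),interpolation=cv2.INTER_CUBIC)
b=w["image"].copy();b[:240,:210]=a;cv2.imwrite("pics/w2.png",b)
E
```

```text
5.875 [0.56684298 0.20472241 0.29818658] [ 0.34  0.32  1.69 -0.    1.13 -1.43] 0.08514387852981349
[[381.3 191.9]
 [373.9 214.4]]
[[266.3 285.4]
 [264.3 267.3]]
[[324.79053176 214.9416553 ]
 [325.60650808  80.17521692]]
```

View pics/w2.png

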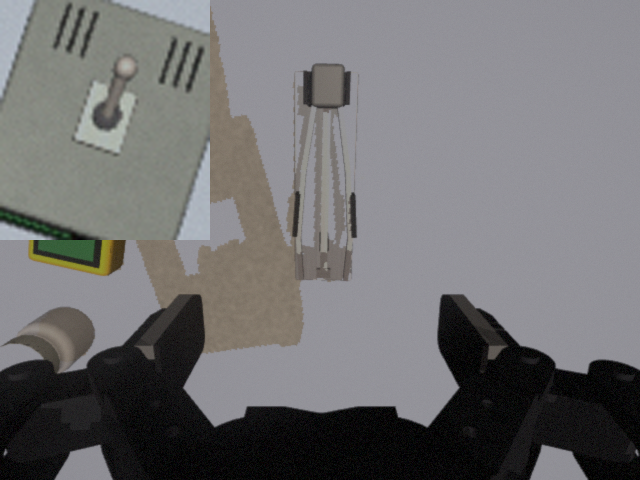

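The inset shows the toggle on: its ball at (125,68) lies on the projected "on" point. In the wrist view the grips are at (296,214) and (353,215), with the block at (328,86).

```bash
python3 - <<'E'
from h import *
s,w,t,sc=pickle.load(open("d2.pkl","rb"));c=cam(w,s);im=w["image"]
g=im.max(2)
m=(g<55).astype(np.uint8);m[:, :285]=0;m[:,365:]=0;m[285:]=0
n,l,st,ce=cv2.connectedComponentsWithStats(m)
P=[]
for i in range(1,n):
    if st[i,4]>15: print(st[i],ce[i].round(1))
    if st[i,4]>60 and ce[i][1]>150: P.append(plane(c,ce[i],.056)[0])
print(np.array(P).round(4),np.mean(P,0))
def yaw(a,b): d=b-a;return np.degrees(np.arctan2(d[1],d[0]))
b=plane(c,[328,86],.067)[0];print("block",b,"yaw",yaw(b,np.mean(P,0)))
e=plane(c,[[295,72],[358,72],[297,279],[351,279]],.01);print(e.round(4))
R=Ro.from_rotvec(s["orientation"]).as_matrix();print(np.degrees(np.arctan2(R[1,1],R[0,1]))-90, R.round(3).tolist())
d=P[0]-P[1];print("pads yaw",np.degrees(np.arctan2(d[1],d[0])),np.linalg.norm(d))
E
```

```text
[304  72   8  34 213] [308.1  87.7]
[344  73   5  16  49] [346.   81.8]
[343  90   6  15  44] [345.4  96.6]
[293 192   7  44 137] [295.9 213.7]
[351 194   5  43 136] [352.9 214.8]
[[0.5707 0.1839 0.056 ]
 [0.5623 0.2293 0.056 ]] [0.56647498 0.20658066 0.056     ]
block [0.47149791 0.1894858  0.067     ] yaw 10.203378703864614
[[0.4603 0.1595 0.01  ]
 [0.4496 0.2119 0.01  ]
 [0.6442 0.1958 0.01  ]
 [0.6336 0.2472 0.01  ]]
11.57165268071671 [[-0.98, -0.201, -0.001], [-0.201, 0.98, -0.001], [0.002, -0.001, -1.0]]
pads yaw -79.53899588344875 0.046226887049625624
```

```bash
python3 - <<'E'
from h import *
s,w,t,sc=pickle.load(open("d2.pkl","rb"))
cv2.imwrite("pics/w2c.png",cv2.resize(w["image"][55:290,280:375],None,fx=2.5,fy=2.5,interpolation=cv2.INTER_CUBIC))
E
```

```text
(no output)
```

View pics/w2c.png

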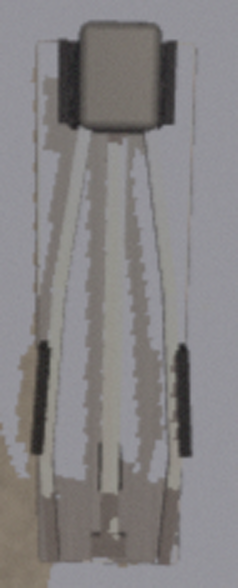

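The crop shows the legs free, with grip pads at (40,398) and (184,400) and the mark at (110,533). The grip midpoint is (0.567, 0.207) and the yaw about 10.8°. Descending.

>>> jog_arm(motion=[[[0,0.009,0.2,0,0,0.009],[0,0.009,0.4,0,0,0.009],[0,0.009,0.55,0,0,0.009],[0,0.009,0.65,0,0,0.009],[0,0.009,0.71,0,0,0.009],[0,0.009,0.75,0,0,0.009],[0,0.009,0.764,0,0,0.009],[0,0.009,0.764,0,0,0.009],[0,0.009,0.764,0,0,0.009]]])

```text
time: 7.15
ee_pos: [0.5671, 0.2089, 0.1086]
orientation: [-0.298, 3.126, 0.001]
force: [0.3, 0.3, 0.2]
grip_width: 0.0853
gripper_force: 0.0
```

>>> jog_arm(motion=[[[0,0,0,0,0,0],[0,0,0,0,0,0],[0,0,0,0,0,0],[0,0,0,0,0,0],[0,0,0,0,0,0]]], claw=54)

```text
time: 7.78
ee_pos: [0.5667, 0.2087, 0.1079]
orientation: [0.298, -3.127, 0.0]
force: [0.5, -0.6, -0.2]
grip_width: 0.0542
gripper_force: 0.0
```

>>> jog_arm(motion=[[[0,0,0,0,0,0],[0,0,0,0,0,0],[0,0,0,0,0,0],[0,0,0,0,0,0],[0,0,0,0,0,0]]], claw=43)

```text
time: 8.4
ee_pos: [0.567, 0.2089, 0.1082]
orientation: [-0.298, 3.127, 0.0]
force: [0.1, 0.4, 5.7]
grip_width: 0.0429
gripper_force: 4.1
```

```bash
python3 - <<'E'
from h import *
import plant
s=plant.observe();w=plant.snapshot("wrist");print({k:np.round(v,4) for k,v in s.items()})
cv2.imwrite("pics/w3.png",w["image"])
E
```

```text
{'time': np.float64(8.4), 'q': array([ 0.3504,  0.5624,  1.8116, -0.    ,  0.7668, -1.4102]), 'qd': array([ 0.0001,  0.001 , -0.0004, -0.0014, -0.0001, -0.    ]), 'joint_torque': array([ 3.36000e-02, -6.12579e+01, -2.23881e+01,  2.29000e-02,
        4.02000e-02,  4.00000e-03]), 'ee_pos': array([0.567 , 0.2089, 0.1082]), 'orientation': array([-2.9770e-01,  3.1267e+00,  3.0000e-04]), 'force': array([0.1233, 0.4284, 5.6562]), 'torque': array([ 0.0078, -0.085 , -0.0511]), 'gripper_force': np.float64(4.0661), 'grip_width': np.float64(0.0429)}
```

View pics/w3.png

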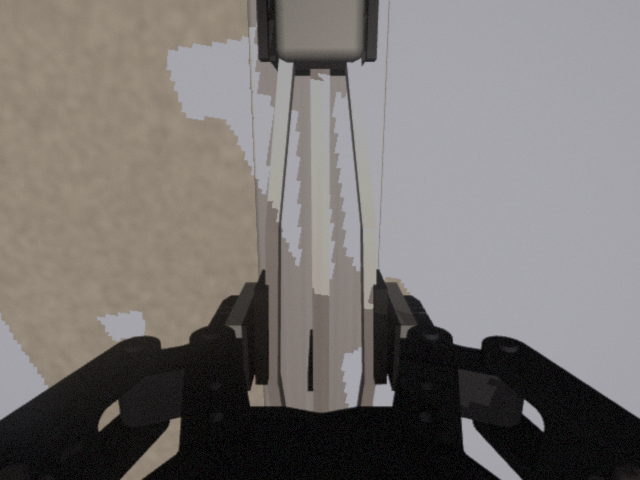

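The grips sit between the pads at (257,330) and (383,330), centred, with 4 N per finger. Lifting 100 mm, then squeezing in steps.

>>> jog_arm(motion=[[[0,0,-0.01,0,0,0],[0,0,-0.03,0,0,0],[0,0,-0.06,0,0,0],[0,0,-0.11,0,0,0],[0,0,-0.17,0,0,0],[0,0,-0.23,0,0,0],[0,0,-0.29,0,0,0],[0,0,-0.34,0,0,0],[0,0,-0.38,0,0,0],[0,0,-0.4,0,0,0],[0,0,-0.4,0,0,0],[0,0,-0.4,0,0,0]]])

```text
time: 9.95
ee_pos: [0.5665, 0.2087, 0.2074]
orientation: [0.298, -3.127, 0.0]
force: [-0.3, 0.1, -1.0]
grip_width: 0.043
gripper_force: 3.9
```

>>> jog_arm(motion=[[[0,0,0,0,0,0],[0,0,0,0,0,0],[0,0,0,0,0,0],[0,0,0,0,0,0]]], claw=38.5)

```text
time: 10.45
ee_pos: [0.5667, 0.2087, 0.2078]
orientation: [0.298, -3.127, 0.0]
force: [0.7, 0.3, -0.4]
grip_width: 0.0386
gripper_force: 4.8
```

```bash
python3 - <<'E'
from h import *
import plant
s=plant.observe();w=plant.snapshot("wrist");t=plant.snapshot("top");sc=plant.snapshot("scene");pickle.dump((s,w,t,sc),open("d4.pkl","wb"))
print(s["ee_pos"],s["grip_width"],s["gripper_force"],s["force"])
x=[]
tip=np.array([.567,.208,.156])+.055*np.array([np.cos(.19),np.sin(.19),0])
for n,q,h in(("t",t,30),("s",sc,30)):
    u=proj(cam(q),tip)[0];print(n,u);a,b=u.astype(int);x.append(cv2.resize(q["image"][b-h:b+h,a-h:a+h],(400,400),interpolation=cv2.INTER_CUBIC))
cv2.imwrite("pics/l4.png",np.hstack(x))
E
```

```text
[0.56673012 0.2087386  0.2078408 ] 0.03856214552116351 4.83793281018734 [ 0.74592271  0.28543988 -0.4422344 ]
t [156.38127381 181.43675811]
s [462.78556702 201.43562536]
```

View pics/l4.png

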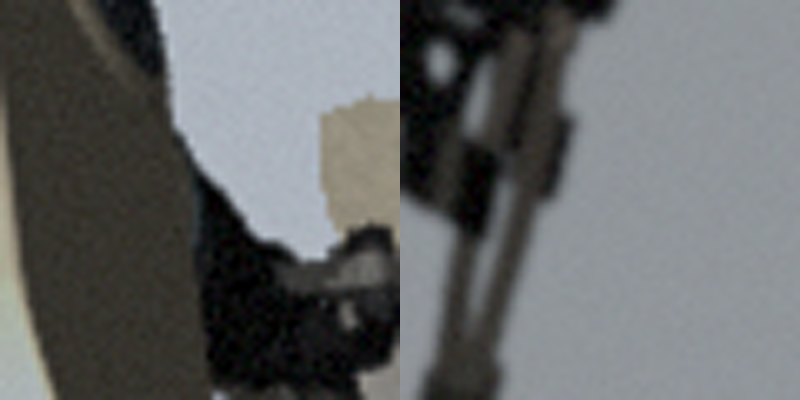

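The scene crop shows two dark pads at (470,190) and (550,155), with legs running down to (465,370). That isn't quite where I expected them, so I'll take a wider composite.

```bash
python3 - <<'E'
from h import *
s,w,t,sc=pickle.load(open("d4.pkl","rb"))
a=cv2.resize(sc["image"][130:280,385:505],(480,600),interpolation=cv2.INTER_CUBIC)
b=w["image"][0:420,208:432];b=cv2.resize(b,(320,600),interpolation=cv2.INTER_CUBIC)
cv2.imwrite("pics/l5.png",np.hstack([a,b]))
y=.19;ex=np.array([np.cos(y),np.sin(y),0]);ey=np.array([-np.sin(y),np.cos(y),0]);ez=np.array([0,0,1])
for z0 in(.145,):
  o=np.array([.567,.2085,z0])
  X=np.array([o+.055*ex+.009*ey+.011*ez,o+.055*ex-.009*ey+.011*ez,o+.02*ey+.011*ez,o-.02*ey+.011*ez,o-.1*ex+.011*ez])
  print(((proj(cam(sc),X)-[385,130])*4).round(0).tolist())
  print(((proj(cam(w,s),X)-[208,0])*600/420).round(0).tolist())
E
```

```text
[[323.0, 279.0], [301.0, 292.0], [254.0, 227.0], [206.0, 255.0], [93.0, 165.0]]
[[197.0, 658.0], [129.0, 658.0], [246.0, 470.0], [80.0, 470.0], [163.0, 3.0]]
```

View pics/l5.png

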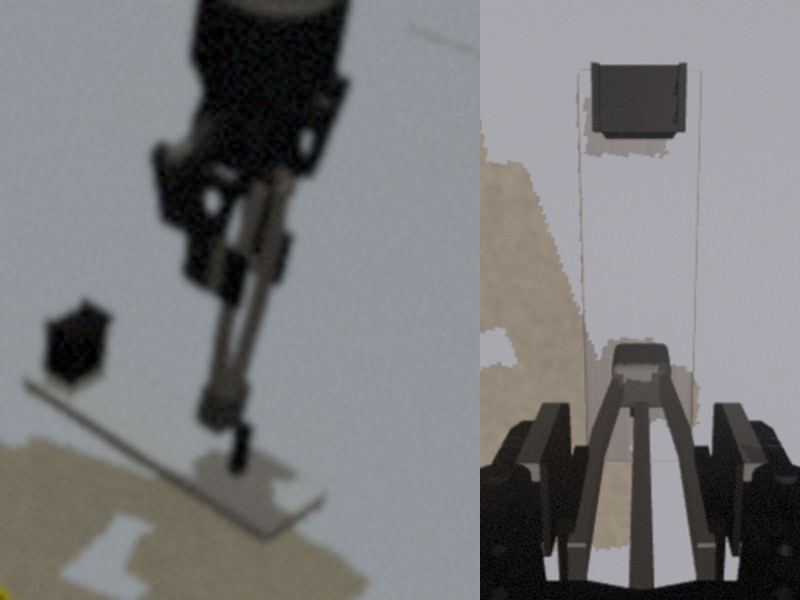

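The tweezers pivoted in the pads. The pads met only the front edge of the still-splayed grips, so the block hangs down at scene (222,400), near the post at (240,430), and the tips point up. They are still held. First I'll raise them for clearance, then close toward 36 mm, where the grips are parallel and give a firm hold, and measure the pose.

>>> jog_arm(motion=[[[0,0,-0.01,0,0,0],[0,0,-0.04,0,0,0],[0,0,-0.08,0,0,0],[0,0,-0.13,0,0,0],[0,0,-0.18,0,0,0],[0,0,-0.22,0,0,0],[0,0,-0.24,0,0,0],[0,0,-0.24,0,0,0]]])

```text
time: 11.6
ee_pos: [0.5668, 0.2088, 0.2682]
orientation: [-0.298, 3.127, 0.0]
force: [0.7, 0.1, -2.0]
grip_width: 0.0386
gripper_force: 4.8
```

>>> jog_arm(motion=[[[0,0,0,0,0,0],[0,0,0,0,0,0],[0,0,0,0,0,0],[0,0,0,0,0,0]]], claw=36.2)

```text
time: 12.1
ee_pos: [0.5667, 0.2087, 0.2677]
orientation: [0.298, -3.127, 0.0]
force: [0.4, -0.3, -1.5]
grip_width: 0.0365
gripper_force: 5.5
```

```bash
python3 - <<'E'
from h import *
import plant
s=plant.observe();w=plant.snapshot("wrist");sc=plant.snapshot("scene");t=plant.snapshot("top");pickle.dump((s,w,t,sc),open("d5.pkl","wb"))
print(s["time"],s["ee_pos"],s["grip_width"],s["gripper_force"],s["force"])
# earlier image: block triangulated between wrist and scene
s4,w4,t4,sc4=pickle.load(open("d4.pkl","rb"))
p=[(np.array([640-480,355])*[224/320,.7]+[208,0],cam(w4,s4)),(np.array([222,400])/4+[385,130],cam(sc4))]
A=[];b=[]
for uv,c in p:
    q=plane(c,uv,0)[0];d=q-c[2];d/=np.linalg.norm(d);M=np.eye(3)-np.outer(d,d);A.append(M);b.append(M@c[2])
X=np.linalg.lstsq(np.vstack(A),np.hstack(b),rcond=None)[0];print("block",X)
u=proj(cam(sc),[.567,.2085,.2078+.06-.06])[0].astype(int);print(u)
a=cv2.resize(sc["image"][u[1]-45:u[1]+45,u[0]-30:u[0]+30],(400,600),interpolation=cv2.INTER_CUBIC)
bb=cv2.resize(w["image"][180:420,240:400],(400,600),interpolation=cv2.INTER_CUBIC)
cv2.imwrite("pics/l6.png",np.hstack([a,bb]))
E
```

```text
12.1 [0.56668387 0.20871197 0.26774197] 0.036477523729799455 5.538707301020622 [ 0.37117545 -0.26155409 -1.47594213]
block [0.57370375 0.21135651 0.04759027]
[445 169]
```

View pics/l6.png

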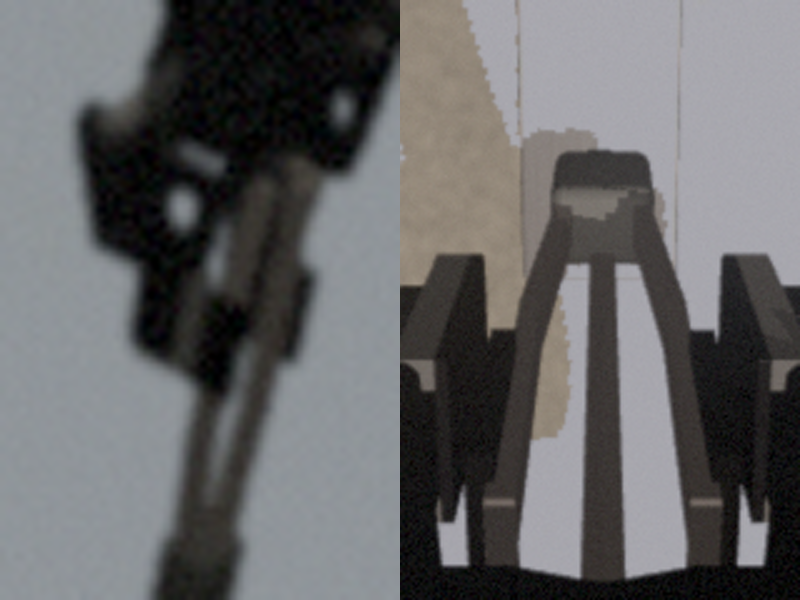

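The tweezers hang vertically, clear of everything, with the grips held centrally at (490,370) and (710,370) in the crop. The opening is 36.5 mm at 5.5 N per finger, about a 12.7 mm gap. One small trim, then hold.

>>> jog_arm(motion=[[[0,0,0,0,0,0],[0,0,0,0,0,0],[0,0,0,0,0,0],[0,0,0,0,0,0],[0,0,0,0,0,0],[0,0,0,0,0,0],[0,0,0,0,0,0],[0,0,0,0,0,0],[0,0,0,0,0,0],[0,0,0,0,0,0],[0,0,0,0,0,0],[0,0,0,0,0,0],[0,0,0,0,0,0],[0,0,0,0,0,0],[0,0,0,0,0,0],[0,0,0,0,0,0],[0,0,0,0,0,0],[0,0,0,0,0,0],[0,0,0,0,0,0],[0,0,0,0,0,0]]], claw=35.8)

```text
time: 14.75
ee_pos: [0.5667, 0.2087, 0.2679]
orientation: [0.298, -3.127, 0.0]
force: [0.3, 0.1, -1.5]
grip_width: 0.0358
gripper_force: 5.8
```

>>> jog_arm(motion=[[[0,0,0,0,0,0],[0,0,0,0,0,0],[0,0,0,0,0,0],[0,0,0,0,0,0],[0,0,0,0,0,0],[0,0,0,0,0,0],[0,0,0,0,0,0],[0,0,0,0,0,0],[0,0,0,0,0,0],[0,0,0,0,0,0],[0,0,0,0,0,0],[0,0,0,0,0,0]]])

```text
time: 16.25
ee_pos: [0.5667, 0.2087, 0.2679]
orientation: [-0.298, 3.127, 0.0]
force: [0.2, 0.2, -1.1]
grip_width: 0.0357
gripper_force: 5.8
```

```bash
python3 - <<'E'
from h import *
import plant
s=plant.observe();w=plant.snapshot("wrist");sc=plant.snapshot("scene")
print(s["time"],s["grip_width"],s["gripper_force"])
# leg taper in wrist view: inner/outer leg edges by row, old vs new
s5,w5,t5,sc5=pickle.load(open("d5.pkl","rb"));c=cam(w,s)
for im in(w5["image"],w["image"]):
  for r in(330,370,400):
    g=cv2.GaussianBlur(im,(3,3),0)[r,270:370].max(1).astype(int);e=np.diff(g);print(r,[(i+270,int(e[i])) for i in np.where(abs(e)>22)[0]])
# on-ball check
c2=cam(sc);u=proj(c2,[.5999,-.2302,.1136])[0];print(u)
a,b=u.astype(int);print(np.abs(sc["image"][b-15:b+15,a-15:a+15].astype(int)-sc5["image"][b-15:b+15,a-15:a+15]).mean())
E
```

```text
16.25 0.03571380386735306 5.795067921280861
330 [(np.int64(294), 31), (np.int64(295), 32), (np.int64(313), -38), (np.int64(314), -37), (np.int64(326), 35), (np.int64(327), 40), (np.int64(345), -35), (np.int64(346), -41)]
370 [(np.int64(289), 36), (np.int64(290), 46), (np.int64(312), -39), (np.int64(313), -39), (np.int64(327), 30), (np.int64(328), 48), (np.int64(329), 27), (np.int64(350), -41), (np.int64(351), -42)]
400 [(np.int64(286), 37), (np.int64(287), 41), (np.int64(311), -40), (np.int64(312), -41), (np.int64(328), 30), (np.int64(329), 47), (np.int64(330), 26), (np.int64(353), -34), (np.int64(354), -41), (np.int64(355), -23)]
330 [(np.int64(294), 28), (np.int64(295), 36), (np.int64(313), -39), (np.int64(314), -38), (np.int64(326), 33), (np.int64(327), 41), (np.int64(345), -43), (np.int64(346), -38)]
370 [(np.int64(289), 26), (np.int64(290), 47), (np.int64(291), 33), (np.int64(312), -40), (np.int64(313), -37), (np.int64(327), 30), (np.int64(328), 48), (np.int64(329), 27), (np.int64(349), -29), (np.int64(350), -43), (np.int64(351), -29)]
400 [(np.int64(287), 39), (np.int64(288), 37), (np.int64(311), -40), (np.int64(312), -41), (np.int64(328), 32), (np.int64(329), 48), (np.int64(330), 26), (np.int64(352), -27), (np.int64(353), -42), (np.int64(354), -29)]
[266.30811296 285.39518372]
1.8881481481481481
```

Steady for 3.5 s at 35.7 mm over the grips (gap about 11.6 mm), 5.8 N per finger, toggle view unchanged. Handing in.

```bash
python3 -c "
from plant import sign_off;print(sign_off())"
```

```text
the job is handed in; nothing more can be done
None
```

I handed the job in with the meter on and the tweezers held about 15 cm above the stand at roughly an 11.6 mm gap, worked out from the 35.7 mm finger opening because the tips were hidden from the cameras; the tweezers pivoted during the lift and hang vertically (tips up) instead of level, and sign-off gave no verdict.

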